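# Gauge a sanded board under the thickness bridge

### The arm

A 6-joint arm with a two-finger parallel gripper is mounted at the origin on the work surface. World frame = base frame: x ahead of the robot, y to its left, z up, the work surface at z = 0. Lengths are in mm, angles in rad, forces in N, time in s.
With the tool pointing down it reaches from about 250 to 800 mm from the base axis. Payload 8.5 kg.
Tool frame: the origin (TCP) lies on the centre line of the jaws, within the pads' length; the fingertips stand 17 mm ahead of it and the grasp point (between the pads) lies 2 mm behind it; z points along the fingers, y is the line along which they close (so a half turn about z gives the same grasp; the last joint's range is limited). The gripper opens to 85 mm and grips with 20 to 120 N. Pads are 22 mm wide; open, the fingers measure 114 mm over their backs; the gripper's body (76 mm by 85 mm) begins 54 mm behind the grasp point. The pads swing forward as they close: fully open they stand 13 mm farther back than shut.
Start: joints at [-1.131, 0.238, -0.013, 1.319, 0, 1.571], TCP at [223.503, -475.002, 248.276] pointing down, gripper open.
Joint ranges: [-2.66, 2.66], [-1.03, 1.9], [-1.14, 1.46], [-1.82, 2.27], [-1.45, 1.34], [-3.14, 3.14]. Speed limits (rad/s): [2.22, 2.22, 2.79, 3.14, 3.14, 3.14].

### API

Orientations are given as a unit quaternion [w, x, y, z].
In Python, from rig import readout, eyes, arm gives the robot as it stands.
- The arm moves only by the tool send_rows, never from a script. Its argument "deltas" is a list of rows, each a list of 3 entries, a list of its own where there are three numbers: the shift along the tool's x, y, z in units of 200 mm (1.0 is 200 mm), then the turn, a rotation vector about the tool's x, y, z in units of pi/2 rad (1.0 is pi/2 rad), then the opening, from 0 (shut) to 1 (fully open). In form: [[[tx, ty, tz], [wx, wy, wz], fingers], ...]. A call has 1 to 8 rows; each row is the pose to reach, as a shift and turn from the pose commanded when the call began, along the tool's axes at that moment; what a row does not reach only later rows make up. A row lasts 1/12 s, in which the tool goes at most 41.7 mm and 7.16 degrees, less where a joint would pass 70% of its speed; a pose out of reach is approached as far as the arm can. A call with a number of a shift or a turn outside -1 to 1 is refused whole. A call with a gripper value outside its range is refused whole. The fingers move at their own pace and stop on an object; "force" is the grip in N (left out, the last holds). Time passes only in rows, so rows that repeat a pose let the fingers close. It gives the time, the measured TCP pose, the force, the opening and the grip force at its end, in the units of the state.
- readout.sense(): the state, without advancing time (a new reading comes with each control period).
- eyes.capture(name): name is "scene" or "top" or "wrist"; returns the picture (384x512x3 uint8, blue, green, red); there is no depth.
- eyes.camera_params(name): a dict with "vfov" (degrees; the focal length in pixels is half the picture's height over the tangent of half this angle, whatever the lens; pixels are square), "cx", "cy" (the principal point, pixels), "extrinsics" (4x4, takes a point from camera to world coordinates). Camera axes: x right, y down, z forward; pixel columns grow to the right and rows downward; lengths in mm; the calibration is good to about 2 mm. A picture is of the moment at which its call begins: read the wrist's pose just before it. camera_params takes no time and is no camera call; for the wrist camera it gives the pose at the moment of the call.
- arm.sign_off(): hands the job in; it is judged then, once.
The state is a dict: "clock": time; "joint_pos": joint angles; "dq": joint speeds; "joint_efforts": joint torques, N m; "tcp_pos": TCP position; "eef_rot": TCP orientation; "wrist_force": force on the tool from outside, world axes, zero at the start; "moment": the same for the moment, N m; "width": finger opening in mm; "grasp_force": force on a finger pad.
Only numpy, scipy, OpenCV 4.12 (cv2) and the standard library are available. Lean on these libraries where they do the work, as an engineer would, in place of code of your own. Each camera call takes 0.05 s, during which the arm holds its last target. There are 200 camera calls.

### The job

Push the sanded board flat along the bench, under the low yellow bridge of the thickness gauge, until its front end sits squarely against the dark stop behind the bridge; then press the green button on the readout box fully down and let it come back up. Only push with the fingers: never lift or tip the board, do not press the button before the board is home, and leave the other things on the bench where they are.

Things in the scene. Friction and masses are not known exactly. Their poses are not given: they have to be found in the camera images.
- board: Loose pale wooden board, 130 mm (its x) by 96 mm (its y) by 18 mm thick, about 0.16 kg, flat on the bench, a dark hole mark near each end. Origin: centre of its underside. Either end may lead. Starts in front of the gauge's opening, up to 3 cm off its centre line and 0.3 rad askew. Slides under a push of 1 to 2 N. Home: its origin at x = -10 mm in the gauge's frame, 50 mm still sticking out.
- gate: Thickness gauge bolted to the bench. Origin: on the bench under the middle of the bridge; +x is the way the board slides in (about world +y). Yellow bridge x -25 to 25 mm, y -78 to 78 mm, underside 22 mm, top 40 mm high, a dial on it up to 51 mm. Grey rails 22 mm high at |y| 56 to 78 mm, x -25 to 75 mm: the opening is 112 mm wide, 22 mm high.
- gate_stop (a point): Middle of the face of the gauge's dark steel stop, at bench level: x = +55 mm in the gauge's frame. The stop is 16 mm high and spans the whole opening; the board's front end comes to rest against it.
- console: Readout box fixed to the bench, black, 90 mm (x) by 120 mm (y) by 35 mm high, with a green glass screen and a button on top; on the left or the right of the bench. Origin: centre of its underside.
- read_button (a joint): Green spring button of the readout box: 0 is up, 0.006 m is fully pressed, which takes 4 N; it springs back when let go. Pressed straight down.
- read_button_top (a point): Centre of the top face of the green button, 32 mm across, when up; pressing goes straight down.
- wax_tin: Steel wax tin with a red lid, 104 mm across, 63 mm high, loose; on the opposite side of the bench from the readout box. Origin: centre of underside. Leave alone.
- screwdriver: Screwdriver lying beyond the gauge, 190 mm long, 26 mm thick, along its x (handle to -x). Origin: on the bench below the joint of handle and blade. Leave alone.
- sanding_block: Cork sanding block, 100 x 60 x 35 mm, lying beyond the readout box or the tin on the right. Origin: centre of underside. Leave alone.
- dowel: Short wooden dowel standing on end beside the gauge, on the side nearer the robot, 24 mm across, 70 mm high, easily knocked over. Origin: centre of underside. Leave alone.
- offcut: Wood offcut, 160 x 45 x 40 mm, lying beyond the readout box or the tin on the left. Origin: centre of underside. Leave alone.
Things that resemble listed ones, but are neither listed nor needed, are in the scene too. What is meant by the console is not pink or turquoise, and is the smaller of those in its own colour.

How it is judged:
By the outcome, as a careful person would: the job done as asked, in the order asked, and still so for the second after the job is handed in, with the robot touching nothing.
It also fails if it takes over 72 s, if anything falls off the work surface, if the arm or the gripper's body presses on something with over 40 N, if the wrist force passes 120 N, or if a joint passes its speed limit or range.

## Working session

There is one attempt and no reset: what is moved stays moved. The work goes in short steps, Python scripts to look and compute and a tool call to move; the robot and the scene stay as the last step left them, time stands still between calls to the robot, and variables do not carry over. Pictures are saved under pics/ and viewed, at most 12 in all, crops included, and the job is handed in when it is done.

Besides the shell and the picture viewer there is one more tool, called after ">>>" by a JSON object that holds its "method" and its "body". send_rows: Moves the arm, as the interface text tells. Shifts and turns lie within -1 to 1; 1 stands for 200 mm of shift or pi/2 rad of turn. Its arguments: {"type":"object","properties":{"deltas":{"type":"array","items":{"type":"array"}},"force":{"type":"number"}},"required":["deltas"]}

```bash
mkdir -p pics; python3 - <<'E'
from rig import readout, eyes, arm
import cv2,numpy as np
for n in("scene","top"):
    im=eyes.capture(n); cv2.imwrite(f"pics/{n}0.png",im)
    p=eyes.camera_params(n); print(n,p["vfov"],p["cx"],p["cy"]); print(np.round(p["extrinsics"],3).tolist(), [k for k in p])
s=readout.sense(); print(s["clock"],s["tcp_pos"],s["eef_rot"],s["width"])
E
```

```text
scene 51.22760754690634 249.09288183473 196.42075961787853
[[-0.749, 0.502, -0.433, 1050.351], [0.663, 0.581, -0.472, 466.037], [0.015, -0.64, -0.768, 946.485], [0.0, 0.0, 0.0, 1.0]] ['vfov', 'cx', 'cy', 'extrinsics']
top 52.83181995732681 254.03372972830434 191.57389251316354
[[0.02, -0.997, 0.078, 452.264], [-1.0, -0.021, -0.017, -59.566], [0.019, -0.078, -0.997, 1242.485], [0.0, 0.0, 0.0, 1.0]] ['vfov', 'cx', 'cy', 'extrinsics']
0.1 [ 223.36042148 -474.72517635  247.72841247] [-6.54123580e-04  9.75923947e-01  2.18110067e-01 -1.45614513e-04] 85.41391823634804
```

View pics/top0.png

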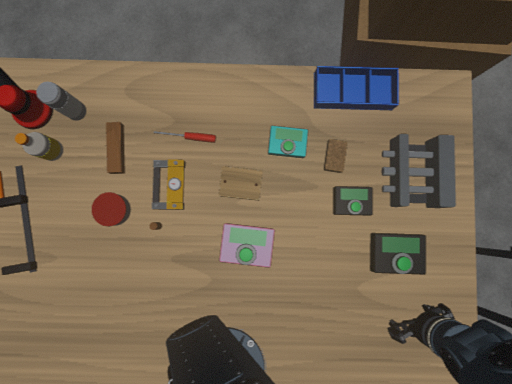

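View pics/scene0.png

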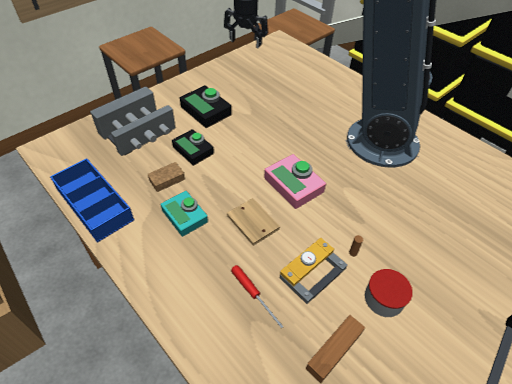

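The top view shows the board at (241,184), the gauge at (174,184) with its stop on the left, and the dowel at (155,226). There are four consoles:
- turquoise at (288,141)
- pink at (247,245)
- large black at (398,253)
- small black at (353,200)

The target is the small black one: it is neither pink nor turquoise, and it is the smaller of the two black ones. Its button is at (356,207).

```bash
cat > h.py <<'E'
import numpy as np, cv2
from scipy.spatial.transform import Rotation as R
from rig import readout, eyes, arm
def cast(p,uv,z):
    f=192/np.tan(np.radians(p["vfov"]/2)); E=np.array(p["extrinsics"])
    d=E[:3,:3]@np.array([(uv[0]-p["cx"])/f,(uv[1]-p["cy"])/f,1]); o=E[:3,3]
    return o+d*(z-o[2])/d[2]
def tool():
    s=readout.sense(); q=np.array(s["eef_rot"]); return s,R.from_quat(q[[1,2,3,0]])
def rel(goal,yaw):
    """shift (200mm) and turn (pi/2) in tool axes to reach goal pos, tool x at world yaw, pointing down"""
    s,r=tool(); M=np.array([[np.cos(yaw),np.sin(yaw),0],[np.sin(yaw),-np.cos(yaw),0],[0,0,-1]])
    t=r.inv().apply(np.array(goal)-s["tcp_pos"])/200
    w=(r.inv()*R.from_matrix(M)).as_rotvec()/(np.pi/2)
    return np.round(t,4),np.round(w,4)
E
python3 - <<'E'
from h import *
p=eyes.camera_params("top"); im=cv2.imread("pics/top0.png")
for n,uv,z in [("board",(241,184),18),("b hole1",(224,182),18),("b hole2",(258,185),18),("bridge up",(177,160),40),("bridge lo",(174,209),40),("button",(356,207),40),("bigbutton",(403,264),45),("dowel",(155,226),70),("console",(353,201),35)]: print(n,cast(p,uv,z).round(0))
print(rel((450,-40,248),np.pi/2))
pw=eyes.camera_params("wrist"); E=np.array(pw["extrinsics"]); s,r=tool(); print(r.inv().apply(E[:3,3]-s["tcp_pos"]),(r.inv().as_matrix()@E[:3,:3]).round(2).tolist(),pw["vfov"])
cv2.imwrite("pics/crop.png",cv2.resize(im[120:290,320:440],None,fx=3.5,fy=3.5,interpolation=cv2.INTER_CUBIC))
E
```

```text
board [571. -38.  18.]
b hole1 [576.  16.  18.]
b hole2 [569. -93.  18.]
bridge up [640. 163.  40.]
bridge lo [487. 167.  40.]
button [ 505. -400.   40.]
bigbutton [ 332. -544.   45.]
dowel [434. 216.  70.]
console [ 524. -392.   35.]
(array([ 1.9507e+00, -1.4844e+00,  6.0000e-04]), array([-8.0e-04, -5.0e-04, -7.2e-01]))
[  75.7065197     1.03414878 -126.85355938] [[0.0, -0.96, -0.29], [1.0, 0.0, 0.0], [-0.0, -0.29, 0.96]] 59.60581466443693
```

View pics/crop.png

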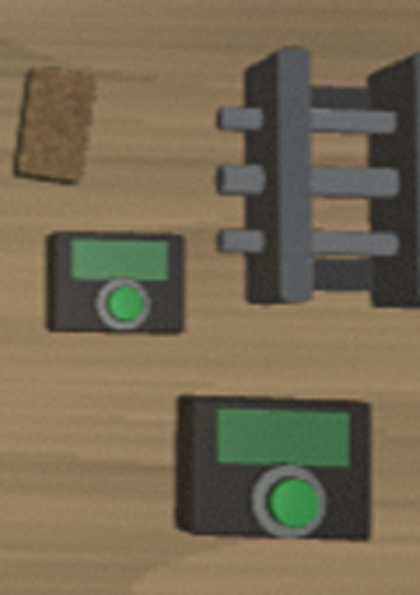

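The crop confirms the target: the small black box, with its button at about (356,206) in the top picture, stands next to the sanding block. The larger black box is the decoy. Moving above the gauge and board now.

>>> {"method": "send_rows", "body": {"deltas": [[[0.95,-0.63,-0.25],[0,0,0],0.6],[[0.95,-0.63,-0.25],[0,0,0],0.6],[[0.95,-0.63,-0.25],[0,0,0],0.6],[[0.95,-0.63,-0.25],[0,0,0],0.6],[[0.95,-0.63,-0.25],[0,0,0],0.6],[[0.95,-0.63,-0.25],[0,0,0],0.6],[[0.95,-0.63,-0.25],[0,0,0],0.6]]}}

```text
clock: 0.68
tcp_pos: [343.6, -277.0, 299.4]
eef_rot: [0.0, 0.975, 0.22, 0.001]
wrist_force: [0.2, -0.7, 0.2]
width: 51.0
grasp_force: 0.0
```

>>> {"method": "send_rows", "body": {"deltas": [[[0.95,-0.63,0],[0,0,0],0.6],[[0.95,-0.63,0],[0,0,0],0.6],[[0.95,-0.63,0],[0,0,0],0.6],[[0.95,-0.63,0],[0,0,0],0.6],[[0.95,-0.63,0],[0,0,0],0.6],[[0.95,-0.63,0],[0,0,0],0.6],[[0.95,-0.63,0],[0,0,0],0.6]]}}

```text
clock: 1.27
tcp_pos: [461.7, -82.5, 297.5]
eef_rot: [-0.001, 0.975, 0.22, -0.0]
wrist_force: [-0.9, -0.2, 0.8]
width: 51.5
grasp_force: 0.0
```

>>> {"method": "send_rows", "body": {"deltas": [[[0.84,-0.57,0],[0,0,-0.6],0.6],[[0.84,-0.57,0],[0,0,-0.6],0.6],[[0.84,-0.57,0],[0,0,-0.6],0.6],[[0.84,-0.57,0],[0,0,-0.6],0.6],[[0.84,-0.57,0],[0,0,-0.6],0.6],[[0.84,-0.57,0],[0,0,-0.6],0.6],[[0.84,-0.57,0],[0,0,-0.6],0.6],[[0.84,-0.57,0],[0,0,-0.6],0.6]]}}

```text
clock: 1.93
tcp_pos: [563.7, 89.1, 297.3]
eef_rot: [-0.0, 0.768, 0.64, -0.001]
wrist_force: [-0.2, -0.8, -0.4]
width: 51.6
grasp_force: 0.0
```

>>> {"method": "send_rows", "body": {"deltas": [[[0,0,0],[0,0,-0.12],0.6],[[0,0,0],[0,0,-0.12],0.6],[[0,0,0],[0,0,-0.12],0.6],[[0,0,0],[0,0,-0.12],0.6]]}}

```text
clock: 2.27
tcp_pos: [563.5, 88.5, 298.0]
eef_rot: [-0.0, 0.708, 0.706, -0.0]
wrist_force: [0.2, -0.4, 0.1]
width: 51.3
grasp_force: 0.0
```

```bash
python3 - <<'E'
from h import *
s,r=tool(); print(s["clock"],s["tcp_pos"],r.as_matrix().round(3).tolist(),s["width"],s["wrist_force"])
p=eyes.camera_params("wrist"); im=eyes.capture("wrist"); cv2.imwrite("pics/w1raw.png",im); np.savez("w1.npz",**p)
cv2.imwrite("pics/w1.png",cv2.resize(im,(768,576)))
E
```

```text
2.2667 [563.49424706  88.45468263 297.9886042 ] [[0.003, 1.0, -0.001], [1.0, -0.003, -0.0], [-0.0, -0.001, -1.0]] 51.31623218882644 [ 0.15263589 -0.44940032  0.07756237]
```

View pics/w1.png

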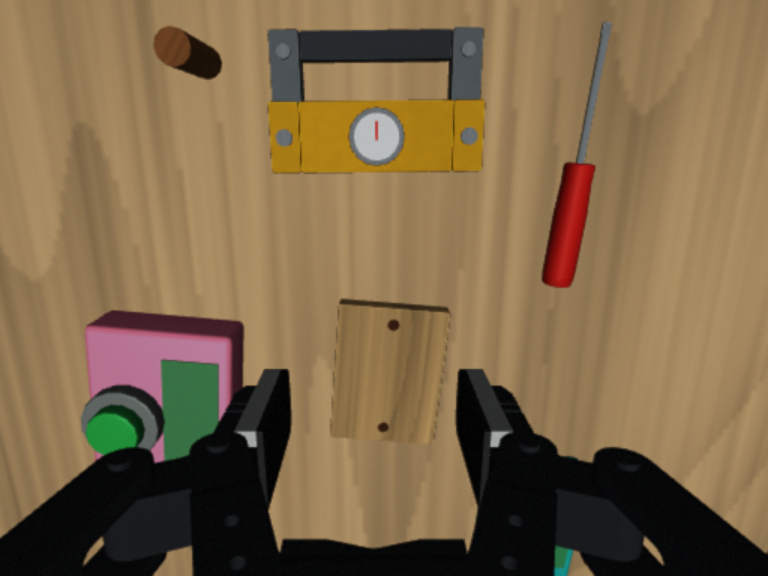

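The wrist picture (768x576) shows:
- Bridge corners at (269,102), (484,99), (484,171) and (271,174).
- Board top corners at (340,304), (449,312), (434,443) and (331,436).
- Dowel at upper left.
- Pink console well clear to the left of the board.

```bash
python3 - <<'E'
from h import *
p=dict(np.load("w1.npz")); im=cv2.imread("pics/w1raw.png")
hsv=cv2.cvtColor(im,cv2.COLOR_BGR2HSV)
m=cv2.inRange(hsv,(18,180,80),(30,255,255)); m=cv2.morphologyEx(m,cv2.MORPH_CLOSE,np.ones((25,25)))
c=max(cv2.findContours(m,0,1)[0],key=cv2.contourArea)
box=cv2.boxPoints(cv2.minAreaRect(c)); print("bridge px",box.tolist())
W=[cast(p,b,40)[:2] for b in box]; print(np.round(W,1).tolist(),"centre",np.mean(W,0))
b=[cast(p,np.array(q)/1.5,18)[:2] for q in [(340,304),(449,312),(434,443),(331,436)]]
print(np.round(b,1).tolist(),"centre",np.mean(b,0),[np.linalg.norm(b[i]-b[i-1]).round(1) for i in range(4)])
for q in [(393,325),(383,427)]: print("hole",cast(p,np.array(q)/1.5,18))
print("rail/stop",[cast(p,np.array(q)/1.5,22).round(1).tolist() for q in [(269,31),(483,28)]],"stopface",[cast(p,np.array(q)/1.5,16).round(1).tolist() for q in [(305,62),(447,60)]])
print("pink right edge",cast(p,(243/1.5,330/1.5),40))
E
```

```text
bridge px [[178.836669921875, 67.48593139648438], [321.9892272949219, 65.97904968261719], [322.4898986816406, 113.54220581054688], [179.33734130859375, 115.04908752441406]]
[[490.0, 190.4], [643.5, 191.5], [647.1, 142.0], [487.4, 140.8]] centre [567.0215036  166.17296964]
[[536.5, 30.6], [629.5, 23.2], [620.9, -105.5], [525.3, -97.8]] centre [578.02700311 -37.34942546] [np.float64(128.9), np.float64(93.3), np.float64(129.0), np.float64(95.9)]
hole [581.70730389  11.50424277  18.        ]
hole [573.41268974 -88.43142282  18.        ]
rail/stop [[490.1, 239.1, 22.0], [644.3, 240.6, 22.0]] stopface [[514.4, 219.4, 16.0], [620.0, 220.4, 16.0]]
pink right edge [458.1820667   15.61705587  40.        ]
```

>>> {"method": "send_rows", "body": {"deltas": [[[-0.95,0.03,0.5],[0,0,0.053],0.6],[[-0.95,0.03,0.5],[0,0,0.053],0.6],[[-0.95,0.03,0.5],[0,0,0.053],0.6],[[-0.95,0.03,0.5],[0,0,0.053],0.6],[[-0.95,0.03,0.5],[0,0,0.053],0.6],[[-0.95,0.03,0.5],[0,0,0.053],0.6],[[-0.95,0.03,0.5],[0,0,0.053],0.6],[[-0.95,0.03,0.5],[0,0,0.053],0.6]]}}

```text
clock: 2.98
tcp_pos: [569.3, -100.9, 198.3]
eef_rot: [-0.0, 0.737, 0.676, -0.0]
wrist_force: [0.3, -0.3, 0.3]
width: 51.5
grasp_force: 0.0
```

```bash
python3 - <<'E'
from h import *
print(rel((569,-136,50),np.pi/2-.083),rel((569,-136,22),np.pi/2-.083)); print(tool()[0]["tcp_pos"])
E
```

```text
(array([-0.1753,  0.0138,  0.7416]), array([-0.0003, -0.0003, -0.0019])) (array([-0.1753,  0.0139,  0.8816]), array([-0.0003, -0.0003, -0.0019]))
[ 569.33338531 -100.90980566  198.33257719]
```

>>> {"method": "send_rows", "body": {"deltas": [[[-0.175,0.014,0.2],[0,0,0],0.6],[[-0.175,0.014,0.4],[0,0,0],0.6],[[-0.175,0.014,0.55],[0,0,0],0.6],[[-0.175,0.014,0.7],[0,0,0],0.6],[[-0.175,0.014,0.8],[0,0,0],0.6],[[-0.175,0.014,0.85],[0,0,0],0.6],[[-0.175,0.014,0.88],[0,0,0],0.6],[[-0.175,0.014,0.88],[0,0,0],0.6]]}}

```text
clock: 3.65
tcp_pos: [569.8, -134.7, 22.4]
eef_rot: [-0.0, 0.736, 0.677, 0.0]
wrist_force: [0.3, 0.8, -0.3]
width: 51.2
grasp_force: 0.0
```

```bash
python3 - <<'E'
from h import *
s,r=tool(); print(s["clock"],s["tcp_pos"],s["wrist_force"])
p=eyes.camera_params("wrist"); im=eyes.capture("wrist"); cv2.imwrite("pics/w2raw.png",im); np.savez("w2.npz",**p)
cv2.imwrite("pics/w2.png",cv2.resize(im,(768,576)))
E
```

```text
3.65 [ 569.81525009 -134.73209572   22.38074041] [ 0.34950196  0.79076573 -0.3432562 ]
```

View pics/w2.png

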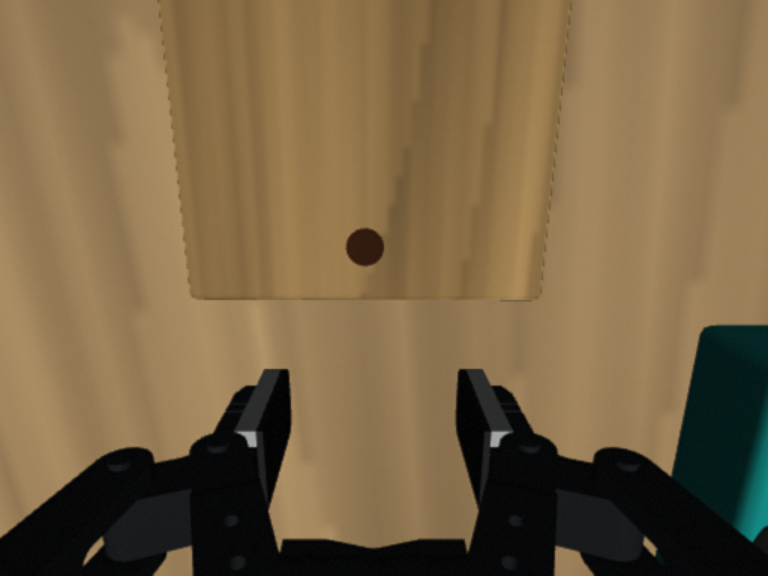

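The board's rear edge is square to the fingers at row 299, centred at column 366 against 374 for the fingers, which is good enough. I start the push.

>>> {"method": "send_rows", "body": {"deltas": [[[0.05,-0.004,0],[0,0,0],0.6],[[0.1,-0.008,0],[0,0,0],0.6],[[0.14,-0.012,0],[0,0,-0.004],0.6],[[0.18,-0.015,0],[0,0,-0.01],0.6],[[0.22,-0.018,0],[0,0,-0.015],0.6],[[0.26,-0.022,0],[0,0,-0.02],0.6],[[0.3,-0.025,0],[0,0,-0.025],0.6],[[0.34,-0.028,0],[0,0,-0.03],0.6]]}}

```text
clock: 4.37
tcp_pos: [569.5, -66.6, 22.4]
eef_rot: [0.0, 0.719, 0.695, 0.0]
wrist_force: [-0.3, -1.8, 1.9]
width: 51.1
grasp_force: 0.9
```

```bash
python3 - <<'E'
from h import *
s,r=tool(); print(s["clock"],s["tcp_pos"],s["wrist_force"])
p=eyes.camera_params("wrist"); im=eyes.capture("wrist"); cv2.imwrite("pics/w3raw.png",im); np.savez("w3.npz",**p)
pt=eyes.camera_params("top"); t=eyes.capture("top")
v=np.hstack([cv2.resize(im,(400,300)),cv2.resize(t[130:240,140:287],(400,300),interpolation=cv2.INTER_CUBIC)]); cv2.imwrite("pics/w3.png",v)
print(rel((569.5,-25,22),1.578))
E
```

```text
4.3667 [569.48050696 -66.57505366  22.39080736] [-0.30751266 -1.77084028  1.94967562]
(array([ 0.2042, -0.0056,  0.0009]), array([-0.0004, -0.0006, -0.0264]))
```

View pics/w3.png

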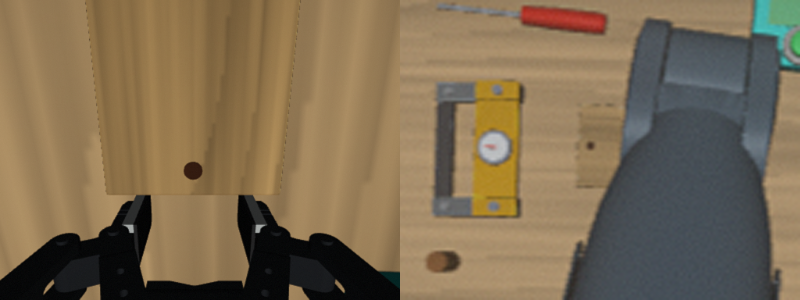

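Both fingers touch the board's rear end, which is square to them and centred. In the top crop its front hole lines up with the dial. Continuing.

>>> {"method": "send_rows", "body": {"deltas": [[[0.04,-0.001,0],[0,0,-0.005],0.6],[[0.08,-0.002,0],[0,0,-0.01],0.6],[[0.12,-0.003,0],[0,0,-0.016],0.6],[[0.16,-0.004,0],[0,0,-0.021],0.6],[[0.2,-0.005,0],[0,0,-0.026],0.6],[[0.22,-0.006,0],[0,0,-0.026],0.6]]}}

```text
clock: 4.97
tcp_pos: [569.7, -22.1, 22.2]
eef_rot: [-0.0, 0.705, 0.709, 0.0]
wrist_force: [-1.1, -0.3, -0.7]
width: 51.3
grasp_force: 0.3
```

```bash
python3 - <<'E'
from h import *
s,r=tool(); print(s["clock"],s["tcp_pos"],s["wrist_force"])
p=eyes.camera_params("wrist"); im=eyes.capture("wrist"); cv2.imwrite("pics/w4raw.png",im); np.savez("w4.npz",**p)
t=eyes.capture("scene")
v=np.hstack([cv2.resize(im,(480,360)),cv2.resize(t[190:320,210:325],(318,360),interpolation=cv2.INTER_CUBIC)]); cv2.imwrite("pics/w4.png",v)
print(rel((569.5,40,22),1.578))
E
```

```text
4.9667 [569.71548631 -22.06508508  22.17866046] [-1.12654977 -0.32901738 -0.69439343]
(array([3.12e-01, 3.00e-04, 1.40e-03]), array([-0.0001, -0.0002, -0.0009]))
```

View pics/w4.png

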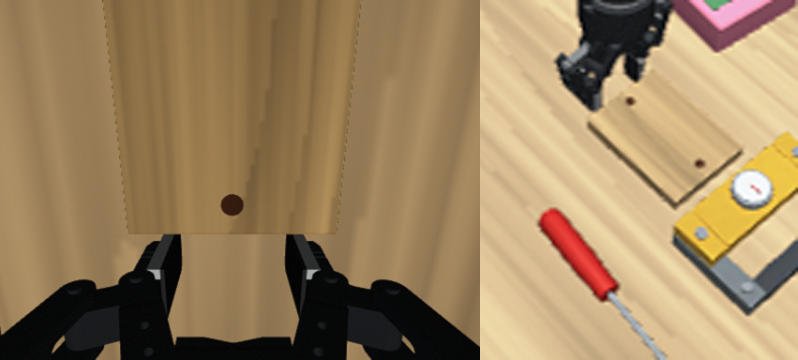

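The board is straight and still flush with the fingers, its front about 20 mm short of the bridge. I check its lateral offset from the rear corners at (127,234) and (338,234).

```bash
python3 - <<'E'
from h import *
p=dict(np.load("w4.npz")); k=512/480
for q in [(127,234),(338,234),(232,205),(104,3),(361,3)]: print(cast(p,np.array(q)*k,18).round(1))
p=eyes.camera_params("scene")
k=115/318
for n,q,z in [("hole rear",(630-480,101),18),("hole front",(700-480,163),18),("dial",(752-480,189),51)]: print(n,cast(p,(210+q[0]*k,190+q[1]*k),z).round(1))
E
```

```text
[522.4 -12.   18. ]
[619.1 -11.3  18. ]
[570.4   2.6  18. ]
[522.6  82.1  18. ]
[617.8  82.7  18. ]
hole rear [568.   7.  18.]
hole front [566.9 107.1  18. ]
dial [567.6 172.   51. ]
```

>>> {"method": "send_rows", "body": {"deltas": [[[0.04,-0.001,0],[0,0,0],0.6],[[0.08,-0.002,0],[0,0,0],0.6],[[0.12,-0.003,0],[0,0,0],0.6],[[0.16,-0.004,0],[0,0,0],0.6],[[0.2,-0.005,0],[0,0,0],0.6],[[0.24,-0.006,0],[0,0,0],0.6],[[0.28,-0.007,0],[0,0,0],0.6],[[0.31,-0.008,0],[0,0,0],0.6]]}}

```text
clock: 5.73
tcp_pos: [567.9, 39.7, 22.3]
eef_rot: [-0.0, 0.705, 0.709, 0.0]
wrist_force: [0.0, -0.7, -0.2]
width: 51.2
grasp_force: 0.5
```

>>> {"method": "send_rows", "body": {"deltas": [[[0.03,0,0],[0,0,0],0.6],[[0.06,0,0],[0,0,0],0.6],[[0.09,0,0],[0,0,0],0.6],[[0.12,0,0],[0,0,0],0.6],[[0.15,0,0],[0,0,0],0.6],[[0.17,0,0],[0,0,0],0.6]]}}

```text
clock: 6.23
tcp_pos: [567.9, 73.3, 22.3]
eef_rot: [-0.0, 0.705, 0.709, 0.0]
wrist_force: [-0.4, -1.1, 1.0]
width: 51.0
grasp_force: 0.5
```

>>> {"method": "send_rows", "body": {"deltas": [[[0.005,0,0],[0,0,0],0.6],[[0.01,0,0],[0,0,0],0.6],[[0.015,0,0],[0,0,0],0.6],[[0.02,0,0],[0,0,0],0.6],[[0.02,0,0],[0,0,0],0.6]]}}

```text
clock: 6.65
tcp_pos: [567.8, 76.6, 22.3]
eef_rot: [-0.0, 0.705, 0.709, 0.0]
wrist_force: [0.1, 0.3, 0.3]
width: 51.1
grasp_force: 0.0
```

>>> {"method": "send_rows", "body": {"deltas": [[[0.005,0,0],[0,0,0],0.6],[[0.01,0,0],[0,0,0],0.6],[[0.01,0,0],[0,0,0],0.6]]}}

```text
clock: 6.9
tcp_pos: [567.8, 78.7, 22.3]
eef_rot: [-0.0, 0.705, 0.709, 0.0]
wrist_force: [0.2, 0.7, -0.3]
width: 50.9
grasp_force: 0.2
```

>>> {"method": "send_rows", "body": {"deltas": [[[0.005,0,0],[0,0,0],0.6],[[0.01,0,0],[0,0,0],0.6],[[0.01,0,0],[0,0,0],0.6]]}}

```text
clock: 7.15
tcp_pos: [567.8, 80.8, 22.3]
eef_rot: [-0.0, 0.705, 0.709, 0.0]
wrist_force: [-0.4, -0.7, 0.1]
width: 51.0
grasp_force: 0.1
```

```bash
python3 - <<'E'
from h import *
s,r=tool(); print(s["clock"],s["tcp_pos"],s["wrist_force"])
p=eyes.camera_params("wrist"); im=eyes.capture("wrist"); np.savez("w5.npz",**p)
t=eyes.capture("scene")
v=np.hstack([cv2.resize(im,(480,360)),cv2.resize(t[210:320,260:360],(318,350),interpolation=cv2.INTER_CUBIC)[:360] if 0 else cv2.resize(t[210:323,260:360],(318,360),interpolation=cv2.INTER_CUBIC)]); cv2.imwrite("pics/w5.png",v)
E
```

```text
7.15 [567.76399804  80.8087416   22.3115511 ] [-0.43203903 -0.72928236  0.06001774]
```

View pics/w5.png

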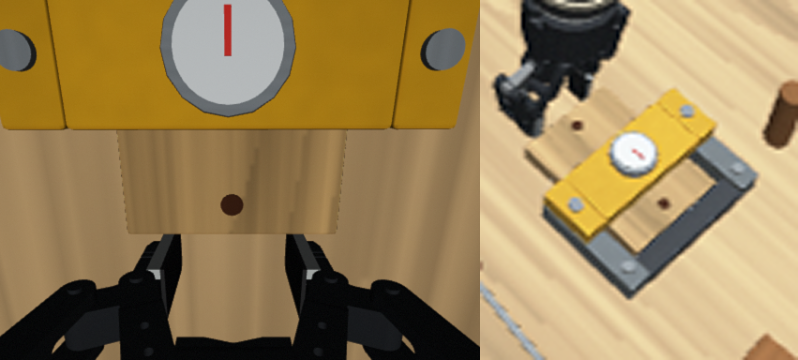

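The board is under the bridge, centred, with its front nearly at the stop. No stop force yet, so I creep on.

>>> {"method": "send_rows", "body": {"deltas": [[[0.003,0,0],[0,0,0],0.6],[[0.006,0,0],[0,0,0],0.6],[[0.006,0,0],[0,0,0],0.6]]}}

```text
clock: 7.5
tcp_pos: [567.9, 81.2, 22.3]
eef_rot: [0.001, 0.706, 0.709, -0.0]
wrist_force: [1.2, -5.2, 0.2]
width: 51.5
grasp_force: 2.5
```

>>> {"method": "send_rows", "body": {"deltas": [[[0.003,0,0],[0,0,0],0.6],[[0.006,0,0],[0,0,0],0.6],[[0.006,0,0],[0,0,0],0.6]]}}

```text
clock: 7.75
tcp_pos: [567.9, 81.3, 22.3]
eef_rot: [0.001, 0.706, 0.708, -0.001]
wrist_force: [0.3, -10.0, 1.4]
width: 51.2
grasp_force: 5.2
```

Contact with the stop gives 10 N, so the board is seated. I back straight off, then rise and look.

>>> {"method": "send_rows", "body": {"deltas": [[[-0.03,0,0],[0,0,0],0.6],[[-0.1,0,0],[0,0,0],0.6],[[-0.2,0,0],[0,0,0],0.6],[[-0.25,0,-0.15],[0,0,0],0.6],[[-0.25,0,-0.35],[0,0,0],0.6],[[-0.25,0,-0.55],[0,0,0],0.6],[[-0.25,0,-0.75],[0,0,0],0.6],[[-0.25,0,-0.95],[0,0,0],0.3]]}}

```text
clock: 8.42
tcp_pos: [567.5, 32.2, 214.3]
eef_rot: [-0.0, 0.706, 0.709, 0.0]
wrist_force: [1.4, -0.7, -0.5]
width: 40.2
grasp_force: 0.0
```

```bash
python3 - <<'E'
from h import *
s,r=tool(); print(s["clock"],s["tcp_pos"])
p=eyes.camera_params("wrist"); im=eyes.capture("wrist"); np.savez("w6.npz",**p); cv2.imwrite("pics/w6raw.png",im)
cv2.imwrite("pics/w6.png",cv2.resize(im,(768,576)))
print(rel((506,-340,200),1.0))
E
```

```text
8.4167 [567.45541791  32.17411162 214.3030874 ]
(array([-1.8607, -0.3308,  0.1062]), array([ 0.0062, -0.0026,  0.3661]))
```

View pics/w6.png

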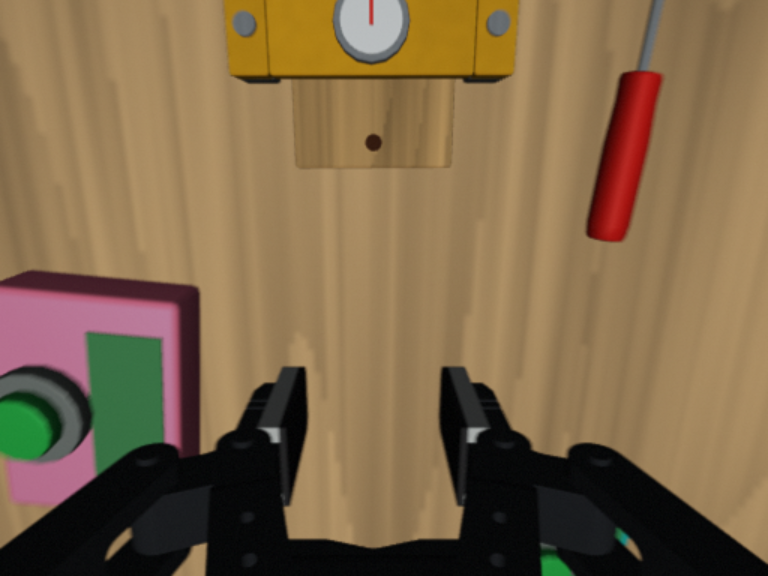

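The board is square to the bridge, with its rear edge at row 167 on both sides. Next I go over the button with the fingers shut.

>>> {"method": "send_rows", "body": {"deltas": [[[-0.95,-0.13,0],[0,0,0],0],[[-0.95,-0.13,0],[0,0,0],0],[[-0.95,-0.13,0],[0,0,0],0],[[-0.95,-0.13,0],[0,0,0],0],[[-0.95,-0.13,0],[0,0,0],0],[[-0.95,-0.13,0],[0,0,0],0],[[-0.95,-0.13,0],[0,0,0],0]]}}

```text
clock: 9.05
tcp_pos: [542.2, -159.0, 212.1]
eef_rot: [-0.0, 0.707, 0.708, 0.0]
wrist_force: [0.4, -0.5, 0.7]
width: 0.2
grasp_force: 0.0
```

>>> {"method": "send_rows", "body": {"deltas": [[[-0.95,-0.13,0],[0,0,0],0],[[-0.95,-0.13,0],[0,0,0],0],[[-0.95,-0.13,0],[0,0,0],0],[[-0.95,-0.13,0],[0,0,0],0],[[-0.95,-0.13,0],[0,0,0],0],[[-0.95,-0.13,0],[0,0,0],0],[[-0.95,-0.13,0],[0,0,0],0]]}}

```text
clock: 9.63
tcp_pos: [517.6, -347.7, 211.7]
eef_rot: [-0.0, 0.706, 0.708, 0.0]
wrist_force: [1.1, 0.2, 0.6]
width: -0.1
grasp_force: 0.0
```

>>> {"method": "send_rows", "body": {"deltas": [[[-0.27,-0.05,0],[0,0,0],0],[[-0.27,-0.05,0],[0,0,0],0],[[-0.27,-0.05,0],[0,0,0],0],[[-0.27,-0.05,0],[0,0,0],0]]}}

```text
clock: 9.97
tcp_pos: [508.3, -400.3, 212.0]
eef_rot: [-0.0, 0.705, 0.709, 0.0]
wrist_force: [-1.1, 1.1, -0.9]
width: -0.2
grasp_force: 0.0
```

```bash
python3 - <<'E'
from h import *
s,r=tool(); print(s["clock"],s["tcp_pos"],s["width"])
p=eyes.camera_params("wrist"); im=eyes.capture("wrist"); np.savez("w7.npz",**p); cv2.imwrite("pics/w7raw.png",im)
cv2.imwrite("pics/w7.png",im)
hsv=cv2.cvtColor(im,cv2.COLOR_BGR2HSV); m=cv2.inRange(hsv,(50,170,90),(70,255,255))
for c in cv2.findContours(m,0,1)[0]:
    if cv2.contourArea(c)>150:
        (u,v),rad=cv2.minEnclosingCircle(c); q=cast(p,(u,v),45); e=cast(p,(u+rad,v),45); print((u,v),rad,q.round(1),"diam",2*np.linalg.norm(e-q),rel((q[0],q[1],200),1.578)[0])
E
```

```text
9.9667 [ 508.28391198 -400.30117971  212.04508741] -0.1688580306427974
(64.01912689208984, 327.3797912597656) 22.277099609375 [ 318.3 -558.8   45. ] diam 46.391368111054355 [-0.7897 -0.955   0.0602]
(247.0, 178.0) 17.46434783935547 [ 508.1 -398.    45. ] diam 31.474894945878383 [ 0.0092 -0.0014  0.0608]
```

View pics/w7.png

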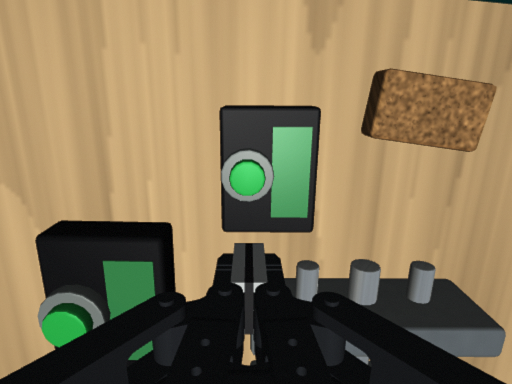

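The button is at (247,178), 31.5 mm across at about 45 mm height, giving world (508,-398). The larger black console is at lower left. The rack clears the gripper, so I go down.

>>> {"method": "send_rows", "body": {"deltas": [[[0.01,0,0.2],[0,0,0],0],[[0.01,0,0.35],[0,0,0],0],[[0.01,0,0.5],[0,0,0],0],[[0.01,0,0.6],[0,0,0],0],[[0.01,0,0.68],[0,0,0],0],[[0.01,0,0.7],[0,0,0],0],[[0.01,0,0.7],[0,0,0],0]]}}

```text
clock: 10.6
tcp_pos: [507.9, -397.2, 71.6]
eef_rot: [-0.001, 0.705, 0.709, 0.0]
wrist_force: [-0.5, 1.3, 3.1]
width: -0.1
grasp_force: 1.1
```

>>> {"method": "send_rows", "body": {"deltas": [[[0,0,0.01],[0,0,0],0],[[0,0,0.02],[0,0,0],0],[[0,0,0.03],[0,0,0],0],[[0,0,0.04],[0,0,0],0],[[0,0,0.04],[0,0,0],0]]}}

```text
clock: 11.02
tcp_pos: [509.0, -399.3, 67.7]
eef_rot: [0.002, 0.705, 0.709, 0.001]
wrist_force: [-3.3, 6.8, 21.9]
width: -0.5
grasp_force: 10.7
```

>>> {"method": "send_rows", "body": {"deltas": [[[0,0,0.005],[0,0,0],0],[[0,0,0.01],[0,0,0],0],[[0,0,0.015],[0,0,0],0],[[0,0,0.015],[0,0,0],0]]}}

```text
clock: 11.35
tcp_pos: [509.1, -399.4, 67.2]
eef_rot: [0.003, 0.705, 0.709, 0.001]
wrist_force: [-10.2, 11.4, 42.6]
width: 0.0
grasp_force: 21.3
```

The force rises from 3 N to 43 N, so it has bottomed out. I take a scene crop pressed, then lift and compare the two to make sure the fingers are on the button and not the ring.

```bash
python3 - <<'E'
from h import *
cv2.imwrite("pics/sp.png",eyes.capture("scene"))
E
```

>>> {"method": "send_rows", "body": {"deltas": [[[0,0,-0.02],[0,0,0],0],[[0,0,-0.035],[0,0,0],0],[[0,0,-0.035],[0,0,0],0]]}}

```text
clock: 11.65
tcp_pos: [508.9, -399.7, 70.1]
eef_rot: [0.001, 0.705, 0.709, 0.0]
wrist_force: [1.4, 1.7, 3.0]
width: 0.1
grasp_force: 1.4
```

>>> {"method": "send_rows", "body": {"deltas": [[[0,0,-0.01],[0,0,0],0],[[0,0,-0.01],[0,0,0],0]]}}

```text
clock: 11.82
tcp_pos: [508.6, -399.7, 70.7]
eef_rot: [0.001, 0.705, 0.709, 0.0]
wrist_force: [2.2, -0.2, 2.2]
width: -0.3
grasp_force: 1.3
```

>>> {"method": "send_rows", "body": {"deltas": [[[0,0,-0.01],[0,0,0],0],[[0,0,-0.01],[0,0,0],0]]}}

```text
clock: 11.98
tcp_pos: [508.1, -399.5, 72.3]
eef_rot: [0.0, 0.706, 0.709, -0.0]
wrist_force: [2.0, -0.4, 1.8]
width: -0.1
grasp_force: 0.9
```

>>> {"method": "send_rows", "body": {"deltas": [[[0,0,-0.01],[0,0,0],0],[[0,0,-0.01],[0,0,0],0]]}}

```text
clock: 12.15
tcp_pos: [507.7, -399.3, 74.1]
eef_rot: [-0.0, 0.706, 0.709, -0.0]
wrist_force: [0.5, -0.5, 1.4]
width: -0.2
grasp_force: 0.5
```

>>> {"method": "send_rows", "body": {"deltas": [[[0,0,-0.1],[0,0,0],0],[[0,0,-0.3],[0,0,0],0],[[0,0,-0.5],[0,0,0],0],[[0,0,-0.7],[0,0,0],0],[[0,0,-0.7],[0,0,0],0]]}}

```text
clock: 12.57
tcp_pos: [509.8, -400.9, 222.3]
eef_rot: [0.005, 0.705, 0.709, 0.0]
wrist_force: [0.6, -1.4, -0.1]
width: 0.2
grasp_force: 0.0
```

```bash
python3 - <<'E'
from h import *
a=cv2.imread("pics/sp.png"); b=eyes.capture("scene"); w=eyes.capture("wrist")
k=lambda i:cv2.resize(i[105:185,150:240],(400,300),interpolation=cv2.INTER_CUBIC)
z=lambda i:cv2.resize(i[190:330,210:420],(400,300),interpolation=cv2.INTER_CUBIC)
cv2.imwrite("pics/fin.png",np.vstack([np.hstack([k(a),k(b)]),np.hstack([z(b),cv2.resize(w,(400,300))])]))
print(readout.sense()["clock"])
E
```

```text
12.6667
```

View pics/fin.png

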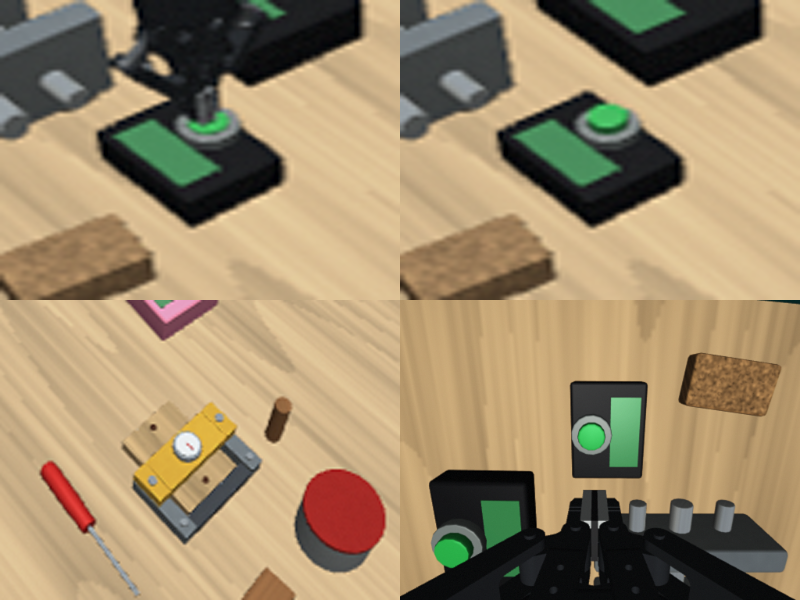

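The fingertips sat on the green button and pressed it flush with its ring. It has come back up, and the spring force faded gradually over the release. The board is still against the stop, and everything else is where it was.

```bash
python3 -c "
from rig import arm
print(arm.sign_off())"
```

```text
the job is handed in; nothing more can be done
None
```

I pushed the board flat under the bridge until it sat squarely against the stop, then pressed the small black console's green button fully and let it spring back, and handed the job in at about 12.7 s (wrist force peaked near 45 N).

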